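# Slide a slab case square onto the case column and pin it

### The job

Slide the loose slab case from the plywood riser across onto the top of the case column, fully home against the column's stop strip and square with its ends flush, without shoving the column out of place. Then take the yellow-handled pin from the wooden block and drop it through the coupling ears of both cases until its collar is fully down. Leave the spray bottle, grit jar and stone offcut where they stand.

Things in the scene. Friction and masses are not known exactly. Their poses are not given: they have to be found in the camera images.
- case: Loose closed slab case, grey shell, red lid, body 170 x 120 x 45 mm (x, y, z), 0.6 to 1 kg, too wide to grip by its sides; at the start flat on the riser. Origin: centre of the underside, z up. Steel ears stick out 50 mm from both end faces (see case_hole, case_ear). Stacked rightly, origin and x, y axes coincide with column_top.
- case_hole (a point): Centre of the upper rim of the vertical 14 mm hole in the case's lower coupling ear: a steel tongue 40 mm wide, 6 mm thick, sticking out 50 mm from the +x end face, 1 to 7 mm above the underside. The hole is 112 mm from the case's centre. Axes as case.
- case_ear (a point): Centre of the upper rim of the hole in the case's upper ear: a like tongue on the -x end face, 38 to 44 mm above the underside, hole 112 mm from the centre. Not used in this job, but it sticks out of that end.
- case_strip (a point): Top middle of the case's own aluminium strip along its +y side (the side away from the column): 140 mm long, 4 mm thick, outer face 64 mm from the case's centre, 17 to 53 mm above the underside, so 8 mm above the lid. The -y side is plain but for flush latches.
- riser: Fixed plywood riser 250 x 260 x 91.5 mm (x, y, z), flat top. Origin: centre of its underside. The column stands along its -y edge with a gap of some 2 to 10 mm. Its top is 1.5 mm higher than the column's top, so a case slides straight across in the -y direction.
- column_top (a point): Centre of the column's top face. The column is two more such cases already pinned into one, standing loose on the bench beside the riser: 170 x 120 x 90 mm, 5 kg; pushes up to about 10 N do not shift it. Axes: x along its length, +y towards the riser, z up. Its strip at y = -60 mm stops the case (see column_stop).
- column_stop (a point): Top middle of the column's aluminium stop strip, along the -y edge of its top face: 140 mm long, 4 mm thick, 8 mm high above the top; its inner face is 60 mm from column_top, so a case pushed against it lies centred across the column.
- column_hole (a point): Centre of the upper rim of the 14 mm hole in the column's coupling ear, 112 mm from column_top along its +x and 1 mm below the top face. The ear is 40 mm wide, 6 mm thick, sticks out 50 mm. With the case in place its lower ear lies 2 mm above this one and the pin goes down through both.
- pin: Loose coupling pin, 87 mm long, 0.11 kg, standing upright in the block, tip 5 mm above the bench. Origin: the tip, z up. Steel shank 10 mm in diameter with tapered tip, 0 to 40 mm; collar 24 mm in diameter, 40 to 45 mm; round yellow plastic handle 20 mm in diameter, 45 to 87 mm above the tip.
- pin_collar (a point): Centre of the underside of the pin's collar, 40 mm above the tip. Fully in, it rests on the upper face of the case's lower ear, at case_hole.
- pin_block: Fixed hardwood block 90 x 60 x 45 mm with two vertical 13 mm holes 22 mm either side of its centre along its x; the pin stands in one, its collar on the block. Origin: centre of the underside.
- spray: Bystander: white spray bottle with blue cap, 60 mm in diameter, 150 mm tall. Origin: centre of the underside.
- grit_jar: Bystander: amber grit jar with black lid, 64 mm in diameter, 75 mm tall. Origin: centre of the underside.
- offcut: Bystander: banded stone offcut, 100 x 55 x 30 mm. Origin: centre of the underside.

How it is judged:
By the outcome, as a careful person would: the job done as asked, in the order asked, and still so for the second after the job is handed in, with the robot touching nothing.
It also fails if it takes over 72 s, if anything falls off the work surface, if the arm or the gripper's body presses on something with over 40 N, if the wrist force passes 120 N, or if a joint passes its speed limit or range.

### The arm

A 6-joint arm with a two-finger parallel gripper is mounted at the origin on the work surface. World frame = base frame: x ahead of the robot, y to its left, z up, the work surface at z = 0. Lengths are in mm, angles in rad, forces in N, time in s.
With the tool pointing down it reaches from about 275 to 975 mm from the base axis. Payload 8.4 kg.
Tool frame: the origin (TCP) lies at the very end of the fingers, on their centre line; the grasp point (between the pads) lies 19 mm behind it (env.grip_point_offset is the distance from the TCP to the grasp point, in mm); z points along the fingers, y is the line along which they close (so a half turn about z gives the same grasp; the last joint's range is limited). The gripper opens to 92 mm and grips with 3 to 60 N. Pads are 20 mm wide; open, the fingers measure 128 mm over their backs; the gripper's body (75 mm by 189 mm) begins 69 mm behind the grasp point.
Start: joints at [1.326, 0.353, 1.633, -0, 1.155, -0.002], TCP at [150.262, 606.671, 214.583] pointing down, gripper open.
Joint ranges: [-2.63, 2.63], [-0.92, 2.1], [0.06, 2.66], [-1.3, 4.44], [0, 2.69], [-3.02, 3.02]. Speed limits (rad/s): [2.22, 2.22, 2.79, 3.14, 3.14, 3.14].

### API

Orientations are given as a rotation vector (axis times angle).
In Python, from bench import env gives the robot as it stands. Calls block until the motion is done:
- env.move_pose(position, orientation): joint-space move of the TCP to a pose.
- env.servo_line(position, max_speed=150, attitude=None): straight line of the TCP; attitude=None keeps the orientation; max_speed is the mean speed in mm/s.
- env.goto_joints(angles): joint-space move.
- env.let_go() and env.grab(force=None): open the fingers fully, or close them until they stop; force is the grip in N (None keeps the last).
- env.pause(seconds).
- env.solve_ik(position, orientation): joint angles nearest the present ones, or None.
- env.get_state(): the state.
- env.read_camera(name): name is "scene" or "top" or "wrist"; returns a dict with "pixels" (400x640x3 uint8, red, green, blue), "range_z" (400x640 float32, mm along the optical axis (not along the pixel's ray), 0 where there is no reading), "fx", "fy", "cx", "cy" (pixels), "world_to_cam" (4x4, takes a point from world to camera coordinates). Camera axes: x right, y down, z forward; pixel columns grow to the right and rows downward; lengths in mm; the calibration is good to about 2 mm. A picture is of the moment at which its call begins.
A pose or a line that the arm cannot do raises env.MotionError and nothing moves.
- env.hand_in(): hands the job in; it is judged then, once.
The state is a dict: "clock": time; "joints": joint angles; "qvel": joint speeds; "effort": joint torques, N m; "tcp_pos": TCP position; "eef_rot": TCP orientation; "wrist_force": force on the tool from outside, world axes, zero at the start; "torque": the same for the moment, N m; "finger_gap": opening from 0.0 (shut) to 1.0 (fully open); "finger_force": force on a finger pad.
Only numpy, scipy, OpenCV 4.12 (cv2) and the standard library are available. Lean on these libraries where they do the work, as an engineer would, in place of code of your own. Each camera call takes 0.05 s, during which the arm holds its last target. There are 200 camera calls.

## Working session

There is one attempt and no reset: what is moved stays moved. The work goes in short steps, each a Python script; the robot and the scene stay as the last script left them, time stands still between calls to the robot, and variables do not carry over. Pictures are saved under pics/ and viewed, at most 12 in all, crops included, and the job is handed in when it is done.

```bash
ls; mkdir -p pics
python3 - <<'E'
from bench import env
import cv2, numpy as np, pickle
d={}
for n in("scene","top"):
    c=env.read_camera(n); d[n]=c; cv2.imwrite(f"pics/{n}0.png",c["pixels"][:,:,::-1])
    print(n,c["fx"],c["fy"],c["cx"],c["cy"],np.round(c["world_to_cam"],3).tolist())
pickle.dump(d,open("d0.pkl","wb"))
s=env.get_state();print({k:np.round(v,3).tolist() for k,v in s.items()})
E
```

```text
bench.py
pics
scene 417.96964113648994 417.96964113648994 319.9701156488278 200.0316734913528 [[0.429, 0.903, 0.011, -256.024], [0.494, -0.225, -0.84, -182.134], [-0.756, 0.366, -0.543, 1483.888], [0.0, 0.0, 0.0, 1.0]]
top 371.4494371282326 371.4494371282326 320.4007418689464 197.62825021705822 [[-0.009, -0.999, -0.033, 24.603], [-0.996, 0.011, -0.084, 588.138], [0.084, 0.032, -0.996, 1108.785], [0.0, 0.0, 0.0, 1.0]]
{'clock': 0.1, 'joints': [1.326, 0.354, 1.634, -0.0, 1.155, -0.002], 'qvel': [0.0, -0.001, -0.002, -0.0, -0.0, 0.001], 'effort': [-0.001, -59.49, -33.493, 0.07, 0.018, -0.0], 'tcp_pos': [150.167, 606.25, 213.934], 'eef_rot': [-0.38, -3.118, 0.002], 'wrist_force': [0.266, -0.703, 0.267], 'torque': [0.018, -0.059, -0.007], 'finger_force': 0.0, 'finger_gap': 0.999}
```

View pics/scene0.png

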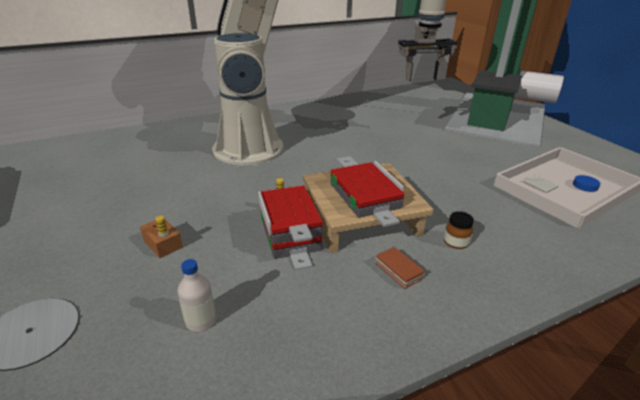

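View pics/top0.png

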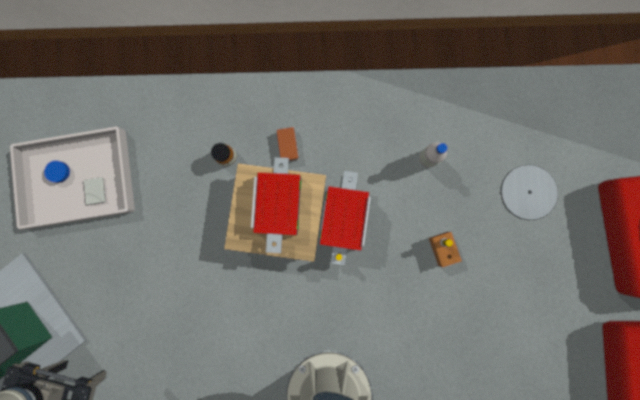

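The scene view shows the case on the riser at px (367,188), the column at (292,220) with its far ear at (301,260), and the pin block at (161,236). In the top view the case is at (277,203), the column at (346,219) with its ear at (349,180), the pin at (448,243), the jar at (222,153), the offcut at (288,143) and the spray at (437,153). The coarse rays come first, then a closer wrist view.

```bash
cat > h.py <<'E'
import numpy as np, cv2
from scipy.spatial.transform import Rotation as R
from bench import env
def ray(c,u,v,z):
    W=np.linalg.inv(c["world_to_cam"]); d=W[:3,:3]@np.array([(u-c["cx"])/c["fx"],(v-c["cy"])/c["fy"],1.]); o=W[:3,3]
    return (o+d*(z-o[2])/d[2])
def proj(c,p):
    q=c["world_to_cam"]@np.append(p,1.); return c["fx"]*q[0]/q[2]+c["cx"],c["fy"]*q[1]/q[2]+c["cy"]
def down(a): # tool down; tool y (closing line) at world angle a from +y
    return (R.from_euler('z',a)*R.from_rotvec([0,np.pi,0])).as_rotvec()
def st():
    s=env.get_state(); return round(s["clock"],2),np.round(s["tcp_pos"],1),np.round(s["wrist_force"],1),round(s["finger_gap"],3),round(s["finger_force"],1)
def shot(n,name):
    c=env.read_camera(n); cv2.imwrite(f"pics/{name}.png",c["pixels"][:,:,::-1]); np.save(f"{name}.npy",c,allow_pickle=True); return c
def load(name): return np.load(f"{name}.npy",allow_pickle=True).item()
E
python3 - <<'E'
from h import *
import pickle
t=pickle.load(open("d0.pkl","rb"))["top"]
for n,u,v,z in[("case",277,203,136),("col",346,219,90),("colhole",350,178,89),("casehole",281,162,98),("pin",448,243,92),("spray",437,153,150),("jar",222,153,75),("offcut",288,143,30)]: print(n,np.round(ray(t,u,v,z)))
for a in(0,np.pi/2,-np.pi/2): print(a,env.solve_ik([500,0,400],down(a)))
env.move_pose([520,0,430],down(0))
c=shot("wrist","w1"); print(st(),c["fx"],np.round(c["world_to_cam"],3).tolist())
E
```

```text
case [565. 135. 136.]
col [521. -56.  90.]
colhole [639. -69.  89.]
casehole [687. 129.  98.]
pin [ 451. -341.   92.]
spray [ 696. -303.  150.]
jar [721. 309.  75.]
offcut [758. 117.  30.]
0 [-3.00000450e-03  2.27579914e-02  1.63776052e+00 -4.44089210e-16
  1.48107414e+00 -1.57379633e+00]
1.5707963267948966 None
-1.5707963267948966 [-3.00000450e-03  2.27579914e-02  1.63776052e+00 -4.44089210e-16
  1.48107414e+00 -3.00000450e-03]
(2.77, array([520. ,   0.6, 429.7]), array([1. , 0.7, 0.8]), 1.001, 0.0) 293.2171253797112 [[-0.001, 1.0, 0.001, 0.399], [0.961, 0.0, 0.278, -591.426], [0.278, 0.001, -0.961, 453.136], [0.0, 0.0, 0.0, 1.0]]
```

View pics/w1.png

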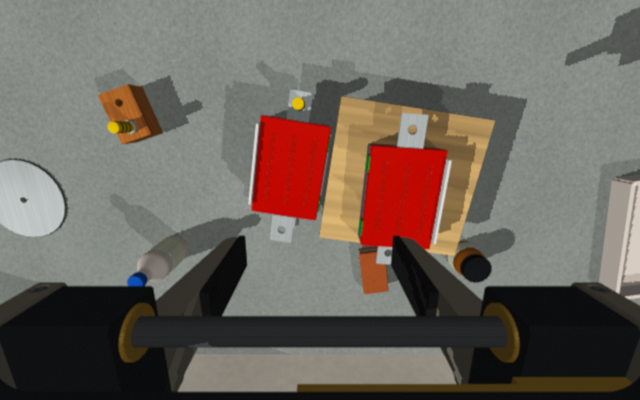

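Wrist view: column lid centred near px (290,167) with its strip on the left and its hole at (281,230). The case lid is near (405,197), with its strip on the right (443,200), its upper ear hole at (412,129) and its lower hole at (388,254), next to the finger. The block is at (130,114) and the pin handle at (120,127). Next I fit the lids, strips and holes.

```bash
cat >> h.py <<'E'
def lids(c,specs):
    """red lid rectangles: specs = list of (seed uv, z). Returns world corners rect fit."""
    h=cv2.cvtColor(c["pixels"],cv2.COLOR_RGB2HSV)
    m=(((h[...,0]<6)|(h[...,0]>174))&(h[...,1]>190)&(h[...,2]>110)).astype(np.uint8)
    n,l,s,ce=cv2.connectedComponentsWithStats(m)
    out=[]
    for (u,v),z in specs:
        cs,_=cv2.findContours((l==l[v,u]).astype(np.uint8),cv2.RETR_EXTERNAL,cv2.CHAIN_APPROX_NONE)
        p=max(cs,key=len)[:,0].astype(float)
        P=np.array([ray(c,a,b,z)[:2] for a,b in p],np.float32)
        out.append(cv2.minAreaRect(P))
    return out
def blob(c,u,v,r,f,z):
    """centroid of mask f(patch float rgb) around u,v"""
    u,v=int(round(u)),int(round(v))
    a=c["pixels"][v-r:v+r+1,u-r:u+r+1].astype(float); w=f(a)
    yy,xx=np.mgrid[-r:r+1,-r:r+1]; uu=u+(w*xx).sum()/w.sum(); vv=v+(w*yy).sum()/w.sum()
    return np.round((uu,vv),2),np.round(ray(c,uu,vv,z),1)
dark=lambda a:np.clip(np.median(a.mean(2))-18-a.mean(2),0,None)
def yel(a): return ((a[...,0]>120)&(a[...,1]>90)&(a[...,2]<70)).astype(float)
E
python3 - <<'E'
from h import *
c=load("w1")
for r in lids(c,[((290,167),90),((405,197),136.5)]): print(np.round(r[0],1),np.round(r[1],1),round(r[2],2))
print("ranges",[ (c["range_z"][v,u]) for u,v in((290,167),(405,197))])
for n,u,v,z in[("colhole",281,230,89),("caseear",412,129,91.5+44),("casehole",388,254,98.5)]: print(n,blob(c,u,v,5,dark,z))
print("colpin",blob(c,298,103,10,yel,90)); print("pin",blob(c,120,127,16,yel,85))
x=c["pixels"][80:280,90:480,::-1]; cv2.imwrite("pics/w1c.png",cv2.resize(x,None,fx=2,fy=2,interpolation=cv2.INTER_CUBIC))
E
```

```text
[524.3 -50.9] [117.  167.6] 81.0
[565.6 135.1] [119.8 169. ] 86.39
ranges [np.float32(512.139), np.float32(477.41238)]
colhole (array([280.37, 230.78]), array([638.2, -71.1,  89. ]))
caseear (array([412.25, 132.5 ]), array([459.1, 143.7, 135.5]))
casehole (array([392.26, 254.31]), array([681.4, 137.6,  98.5]))
colpin (array([297.82, 103.43]), array([414.5, -34.3,  90. ]))
pin (array([121.91, 125.77]), array([ 450.2, -333. ,   85. ]))
```

View pics/w1c.png

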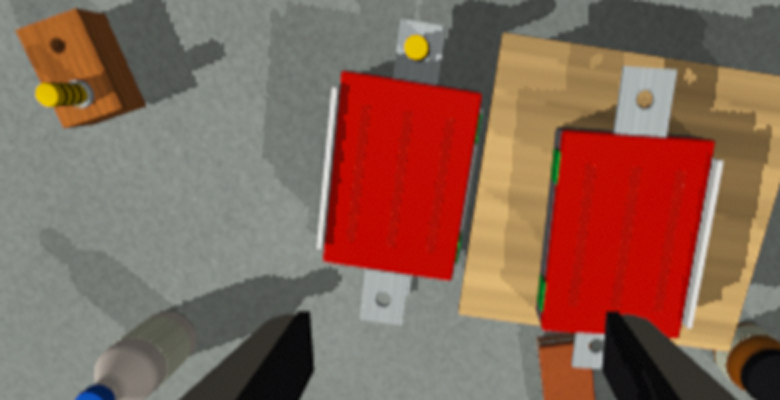

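The crop shows the column hole at (382,298), the case lower hole at (596,345) and the case upper hole at (644,98), plus the pin handle at (48,95) leaning by parallax towards its collar at (85,94). I'll take closer shots over the column and the case.

Run:
```python
from h import *
env.servo_line([555,-50,270],200,attitude=down(-0.17)); a=shot("wrist","w2")
env.servo_line([585,135,300],200,attitude=down(-0.06)); b=shot("wrist","w3")
print(st())
cv2.imwrite("pics/w23.png",np.vstack([a["pixels"][:300,100:540,::-1],b["pixels"][:300,100:540,::-1]]))
for n,c,p,z in(("col",a,[526,-50,90],90),("case",b,[565,135,136.5],136.5)):
    u,v=proj(c,p); r=lids(c,[((int(u),int(v)),z)])[0]; print(n,np.round(r[0],1),np.round(r[1],1),round(r[2],2))
print([np.round(proj(a,[637,-70,89])),np.round(proj(b,[680,130,98.5])),np.round(proj(b,[455,141,135.5]))])
```

```text
(4.98, array([584.8, 134. , 299.9]), array([-0.1, -0.4,  0.5]), 0.998, 0.0)
col [524.2 -51.3] [117.7 167.2] 81.03
case [565.  136.7] [118.  167.2] 86.31
[array([314., 249.]), array([320., 252.]), array([318.,  69.])]
```

View pics/w23.png

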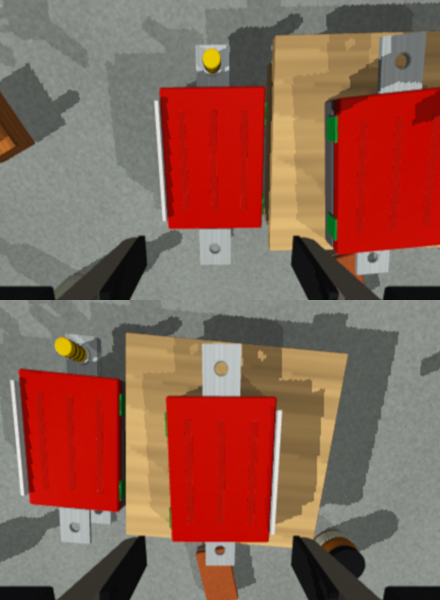

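Column centre is (524.2,−51.3) with yaw −9.0°, and case centre is (565.0,136.7) with yaw −3.7°. I'll grip the upright strip, square the case up on the riser, then draw it across while watching the force.

```bash
cat >> h.py <<'E'
COL=np.array([524.2,-51.3]); YC=np.radians(-8.97)
def rot(a): return np.array([[np.cos(a),-np.sin(a)],[np.sin(a),np.cos(a)]])
def cp(x,y,z): return np.append(COL+rot(YC)@[x,y],z)
E
python3 - <<'E'
from h import *
c0=np.array([565.0,136.7]); y0=np.radians(-3.69)
g=c0+rot(y0)@[0,62]
env.servo_line([*g,200],200,attitude=down(y0))
env.servo_line([*g,138.5],60); print(st())
env.grab(25); print(st())
env.servo_line(cp(0,175+62,138.5),40,attitude=down(YC)); print(st())
c=shot("wrist","w4"); print(env.get_state()["torque"])
cv2.imwrite("pics/w4c.png",c["pixels"][:,:,::-1])
E
```

```text
(6.91, array([569.3, 198.7, 138.9]), array([-0.3, -0.3,  0. ]), 1.0, 0.0)
(8.19, array([569. , 198.7, 138.5]), array([-1. ,  1.5, -1.1]), 0.038, 25.0)
(8.78, array([560.7, 181.8, 138.5]), array([ 0.8, -4.8,  0.9]), 0.041, 25.0)
[-0.8680603   0.01100777  0.12478107]
```

View pics/w4.png

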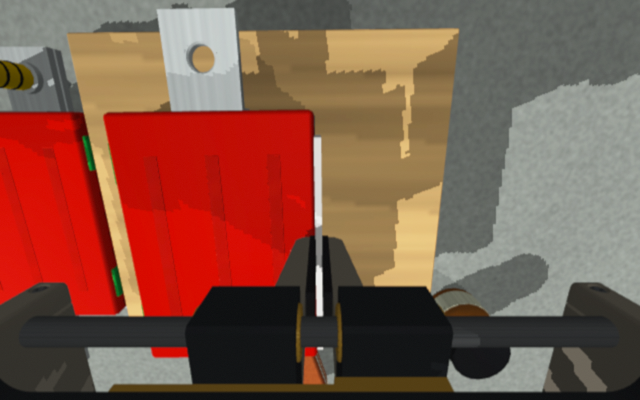

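The strip is held between the pads at px (320,260). The case followed and sits about parallel with the column (its rear edge at row 112, the column's at row 115). Now across to 12 mm short of home.

Run:
```python
from h import *
for y in (120,70,40,12):
    env.servo_line(cp(0,y+62,138.5 if y>60 else 138),70); print(y,st())
c=shot("wrist","w5")
```

```text
120 (9.77, array([552.3, 127.4, 138.5]), array([-1.3, -4.8,  1.9]), 0.041, 25.0)
70 (10.63, array([545.2,  78.5, 138.7]), array([2. , 1.2, 1.4]), 0.035, 25.0)
40 (11.21, array([540.9,  49.3, 138.9]), array([ 0.4,  1.8, 10. ]), 0.037, 25.1)
12 (11.76, array([536. ,  21.3, 138.5]), array([1.2, 0.3, 7.3]), 0.039, 25.0)
```

View pics/w5.png

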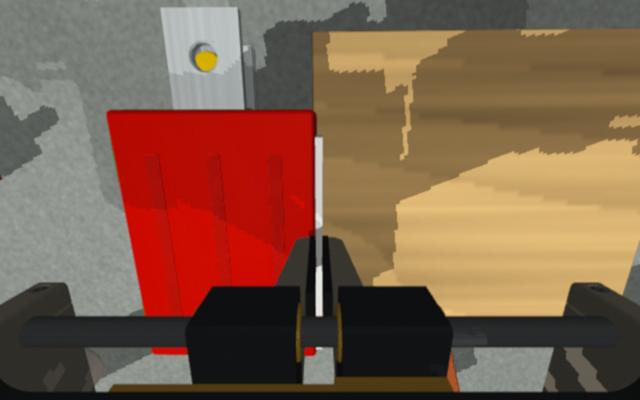

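The case is now mostly over the column, and the column's own pin shows under the case's upper ear at px (205,60). I'll go home in 1 mm steps, watching the force.

Run:
```python
from h import *
ey=rot(YC)@[0,1]
y=12; z=138
while y>-5:
    y-=1; z=max(136.6,z-.12)
    env.servo_line(cp(0,y+62,z),20)
    s=env.get_state(); f=s["wrist_force"]; fy=f[:2]@ey; p=rot(-YC)@(s["tcp_pos"][:2]-COL)
    print(y,round(z,1),np.round(p,1),round(s["tcp_pos"][2],1),np.round(f,1),round(fy,1),np.round(s["torque"],2))
    if fy>6: break
```

```text
11 137.9 [ 0.3 73.4] 138.5 [0.8 4.  7.5] 4.1 [ 0.91 -0.05  0.01]
10 137.8 [ 0.4 72.8] 138.4 [-0.   6.5  8.6] 6.4 [ 1.36 -0.09  0.01]
```

```bash
cat > home.py <<'E'
from h import *
import sys
ey=rot(YC)@[0,1]
def run(y,z,yend,lim,dx=0,step=1,off=62):
    while y>yend:
        y-=step
        env.servo_line(cp(dx,y+off,z),20)
        s=env.get_state(); f=s["wrist_force"]; fy=f[:2]@ey; p=rot(-YC)@(s["tcp_pos"][:2]-COL)
        print(round(y,1),np.round(p,1),round(s["tcp_pos"][2],1),np.round(f,1),round(fy,1),np.round(s["torque"],2))
        if fy>lim: break
        if f[2]>6: z-=0
        if f[2]<-4: z-=.4
    return y,z
E
python3 - <<'E'
from home import *
y,z=run(10.5,139.2-0.6+0.2,-3,8)
print(st());
E
```

```text
9.5 [-0.6 71.4] 138.4 [0.6 3.1 0.9] 3.1 [ 0.6  -0.06  0.09]
8.5 [-0.5 70.2] 138.3 [ 0.9  1.4 -3.6] 1.5 [ 0.3  -0.02  0.09]
7.5 [-0.4 69.2] 138.5 [ 0.5  0.4 -4. ] 0.4 [0.24 0.   0.02]
6.5 [-0.1 68.3] 138.3 [-0.7  1.6 -3.9] 1.5 [ 0.24  0.03 -0.02]
5.5 [ 0.  67.4] 138.4 [ 0.3  1.  -3.6] 1.1 [ 0.35 -0.1  -0.05]
4.5 [ 0.1 66.5] 138.4 [-0.2  2.3 -3.7] 2.2 [ 0.33 -0.09  0.01]
3.5 [ 0.  65.4] 138.4 [-0.2  1.  -3.1] 1.0 [ 0.37 -0.09  0.05]
2.5 [ 0.  64.4] 138.4 [ 1.   1.3 -3.3] 1.5 [ 0.38 -0.05 -0.03]
1.5 [ 0.  63.4] 138.4 [ 0.2  1.7 -3.8] 1.7 [ 0.3  -0.14  0.  ]
0.5 [-0.  62.4] 138.4 [-0.7  1.5 -3.3] 1.4 [ 0.33 -0.09 -0.1 ]
-0.5 [ 0.  61.7] 138.5 [ 0.7  4.8 -3.3] 4.8 [ 0.83 -0.12 -0.03]
-1.5 [ 0.1 61.6] 138.7 [-0.2  9.4 -1. ] 9.2 [ 1.76 -0.01  0.02]
(15.31, array([533.9,   9.5, 138.7]), array([-0.2,  9.4, -1. ]), 0.041, 25.0)
```

Run:
```python
from h import *
env.servo_line(cp(0,61.9,137.2),20); print(st())
env.let_go(); env.servo_line(cp(0,62,200),100); 
env.servo_line(cp(35,0,300),200); c=shot("wrist","w6"); print(st())
u,v=proj(c,cp(0,0,135)); r=lids(c,[((int(u),int(v)),135)])[0]; print(np.round(r[0],1),np.round(r[1],1),r[2], "col frame",rot(-YC)@(np.array(r[0])-COL))
print(proj(c,cp(112,0,97)),proj(c,cp(112,0,89)),c["range_z"][int(v),int(u)])
cv2.imwrite("pics/w6c.png",cv2.resize(c["pixels"][:310,180:460,::-1],None,fx=1.9,fy=1.9,interpolation=cv2.INTER_CUBIC))
```

```text
(15.56, array([533.9,  10.1, 137.2]), array([ 1. ,  5.6, -2.3]), 0.042, 25.0)
(18.48, array([557.8, -56.2, 298.4]), array([ 0.6,  0.3, -0.4]), 1.0, 0.0)
[524.6 -51.8] [117.6 165.6] 80.98462677001953 col frame [ 0.45852288 -0.41039048]
(np.float64(318.93433000800445), np.float64(239.874048710339)) (np.float64(318.9224838447441), np.float64(237.64334155401247)) 332.10736
```

View pics/w6c.png

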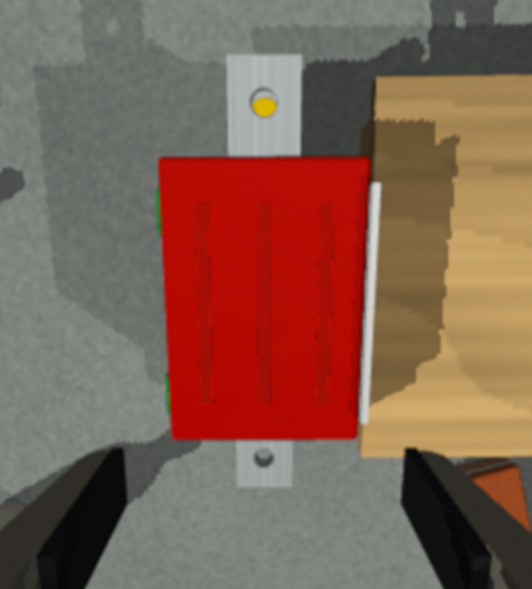

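The case is home: offset from the column is (0.5,−0.4) mm and the yaws agree within 0.1°. The lower hole is at crop (263,457), where predicted, and the upper ear hole is at (263,102). Next I measure the hole and the pin, each straight below the camera at the same attitude, so that calibration errors cancel.

Run:
```python
from h import *
c=load("w6"); W=np.linalg.inv(c["world_to_cam"]); 
for q in[(70,50),(70,-50),(-70,50),(-70,-50)]:
    u,v=proj(c,cp(*q,135)); d=np.median(c["range_z"][int(v)-3:int(v)+4,int(u)-3:int(u)+4]); print(q,round((W@[(u-c["cx"])/c["fx"]*d,(v-c["cy"])/c["fy"]*d,d,1])[2],1))
cam=W[:2,3]; off=rot(-YC)@(cam-env.get_state()["tcp_pos"][:2]); print("cam off",off)
env.servo_line(cp(112-off[0],0,250),200); a=shot("wrist","w7")
env.servo_line([*(np.array([450,-333])+rot(YC)@[-off[0],0]),250],250); b=shot("wrist","w8")
u,v=proj(a,cp(112,0,97)); print(u,v); print(blob(a,u,v,6,dark,97))
u2,v2=proj(b,[450,-333,92]); print(u2,v2,blob(b,u2,v2,20,yel,92))
f=lambda c,u,v:cv2.resize(c["pixels"][int(v)-35:int(v)+35,int(u)-50:int(u)+50,::-1],None,fx=5,fy=5,interpolation=cv2.INTER_NEAREST)
cv2.imwrite("pics/w78.png",cv2.resize(np.vstack([f(a,u,v),f(b,u2,v2)]),(430,600)))
```

```text
(70, 50) 134.8
(70, -50) 135.1
(-70, 50) 134.5
(-70, -50) 134.7
cam off [-77.06791127  -1.18607988]
319.1299618121701 122.20407949961634
(array([317.81, 123.92]), array([636.3, -70.4,  97. ]))
318.496191715474 121.09301451805048 (array([311.24, 123.84]), array([ 451.6, -341.2,   92. ]))
```

View pics/w78.png

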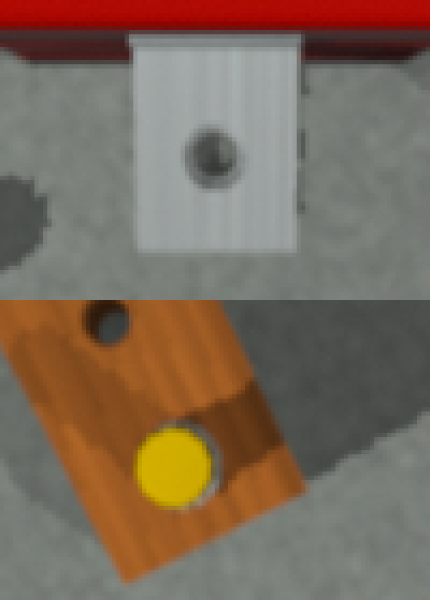

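Hole is at px (318,123.5) and the ear is unobstructed. The pin handle centre is at about px (308,124.5), so I'm refining with a stricter yellow mask and then taking the pin.

Run:
```python
from h import *
b=load("w8")
m=lambda a:((a[...,0]>150)&(a[...,1]>130)&(a[...,2]<60)).astype(float)
uv,p=blob(b,309,124,18,m,92); print(uv,p)
env.servo_line([p[0],p[1],160],200); env.servo_line([p[0],p[1],55],80); print(st())
env.grab(35); print(st())
env.servo_line([p[0],p[1],130],80); print(st())
env.servo_line([p[0],p[1],200],150)
h=np.array([635.8,-70.1])
env.servo_line([*h,200],200); env.servo_line([*h,150],80)
c=shot("wrist","w9"); print(st())
cv2.imwrite("pics/w9c.png",cv2.resize(c["pixels"][150:380,200:440,::-1],None,fx=2.5,fy=2.5))
```

```text
[307.8  124.73] [ 451.9 -345.    92. ]
(23.18, array([ 452.2, -345.3,   55.5]), array([0.8, 0.1, 0.4]), 1.001, 0.0)
(24.27, array([ 451.9, -345. ,   55. ]), array([ 0.8,  0.6, -0.6]), 0.211, 35.0)
(25.36, array([ 451.6, -344.8,  129.5]), array([ 0.2,  0.2, -1.4]), 0.214, 35.0)
(28.6, array([636.2, -70.1, 150.4]), array([-0.8,  0.2, -0.6]), 0.205, 35.0)
```

View pics/w9c.png

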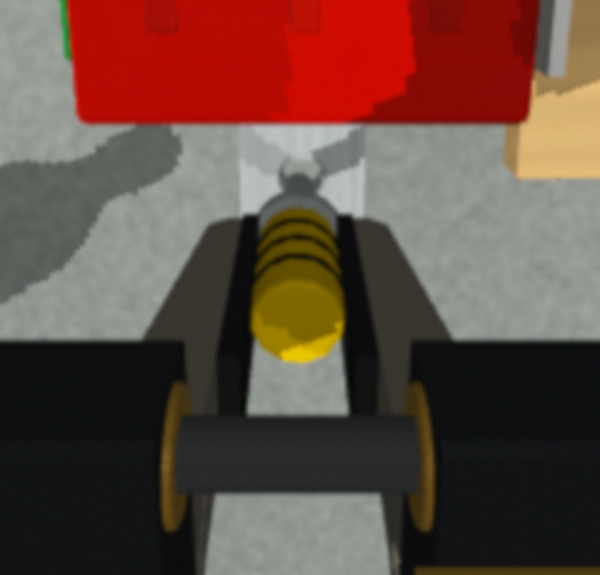

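The pin is held upright, with its tip at crop (298,185) in front of the ear hole at (300,168). Descending with force watch.

Run:
```python
from h import *
p=np.array([635.8,-70.1]); z=150
while z>105.5:
    z-=2 if z>112 else 1
    env.servo_line([*p,z],40); s=env.get_state(); f=s["wrist_force"]
    print(round(z,1),np.round(s["tcp_pos"],1),np.round(f,1))
    if f[2]>8 or np.hypot(*f[:2])>8: break
```

```text
148 [635.9 -70.1 148.2] [ 0.1  0.5 -0.8]
146 [635.7 -70.1 145.9] [-0.7  0.  -0.9]
144 [635.7 -70.1 143.8] [-0.   0.4 -1.2]
142 [635.7 -70.1 141.8] [-0.1 -0.  -1.3]
140 [635.7 -70.1 139.8] [ 0.3 -0.3  0. ]
138 [635.7 -70.1 137.8] [ 0.9 -1.  -0.7]
136 [635.7 -70.1 135.8] [ 0.6 -0.  -0.6]
134 [635.7 -70.1 133.8] [-0.4 -0.3 -2. ]
132 [635.7 -70.1 131.8] [ 0.4 -0.4 -1.9]
130 [635.7 -70.1 129.9] [ 0.2 -0.8 -1.4]
128 [635.7 -70.1 127.8] [ 0.5  0.9 -2. ]
126 [635.7 -70.1 125.8] [-0.4 -0.3 -2. ]
124 [635.7 -70.1 123.8] [-0.3 -0.3 -1.6]
122 [635.7 -70.1 121.8] [-0.6 -1.  -0.1]
120 [635.7 -70.1 119.8] [ 0.1  1.  -0.8]
118 [635.7 -70.1 117.8] [ 0.2 -0.3 -0.5]
116 [635.7 -70.1 115.8] [-0.2  0.1 -0.9]
114 [635.7 -70.1 113.8] [-0.3  0.5 -1.6]
112 [635.7 -70.1 111.8] [ 0.2 -0.5 -1.4]
111 [635.7 -70.1 110.9] [-0.3  0.1 -1.5]
110 [635.8 -70.1 109.9] [ 0.3  0.2 -1.1]
109 [635.7 -70.1 108.9] [ 0.1 -0.  -0.8]
108 [635.7 -70.1 107.9] [-0.5 -0.8 -0.8]
107 [635.9 -70.1 107. ] [ 0.9 -0.4 -0.8]
106 [635.9 -70.1 106.9] [-2.9 -0.5  7.7]
105 [636.  -70.2 106.8] [-6.6  0.4 14.7]
```

The pin went in without contact, and its collar seated at exactly the expected height (TCP 107). Release, retreat and verify.

Run:
```python
from h import *
env.servo_line([635.8,-70.1,107],20)
env.let_go(); print(st()); env.servo_line([635.8,-70.1,230],120)
env.servo_line(cp(35,0,300),200); c=shot("wrist","w10"); print(st())
u,v=proj(c,cp(0,0,135)); r=lids(c,[((int(u),int(v)),135)])[0]; print(np.round(r[0],1),np.round(r[1],1),r[2], "col frame",rot(-YC)@(np.array(r[0])-COL))
e=shot("scene","s2")
f=lambda x,s:cv2.resize(x[:,:,::-1],s,interpolation=cv2.INTER_CUBIC)
cv2.imwrite("pics/f.png",np.hstack([f(c["pixels"][:310,180:460],(400,443)),f(e["pixels"][150:300,230:366],(400,443))]))
b=load("w8")
```

```text
(36.49, array([635.8, -70.1, 107. ]), array([0.2, 0.4, 0. ]), 1.0, 0.0)
(38.39, array([559. , -56.8, 299. ]), array([0.8, 1. , 0.2]), 1.002, 0.0)
[524.5 -52. ] [117.7 166.6] 81.01564025878906 col frame [ 0.4205506  -0.60473828]
```

View pics/f.png

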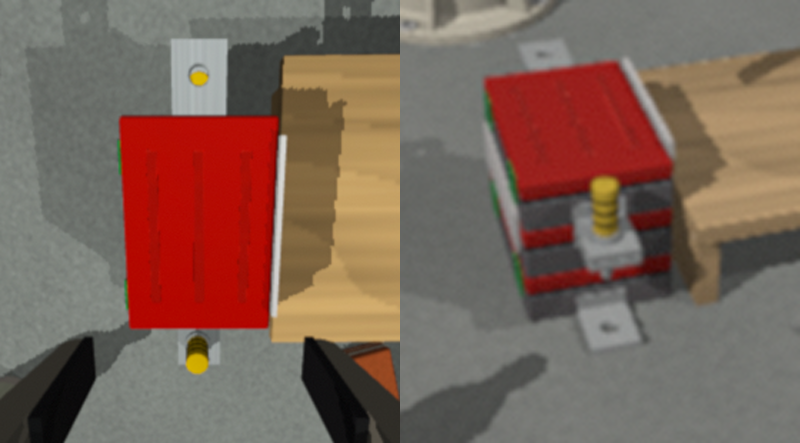

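The case is stacked flush. The pin stands in the ears at px (605,205) right and (197,355) left, with its collar down on the ear. Handing in.

```bash
python3 -c "
from bench import env
print(env.hand_in())"
```

```text
the job is handed in; nothing more can be done
None
```

The job is handed in at about 38 s: the case is home against the stop strip and within 1 mm and 0.1° of the column's starting position. The pin is through both ears with its collar down, and I kept the arm clear of the spray bottle, jar and offcut.

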